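# Set the hearts in four mosaic flower trivets

## Task

The four flower trivets on the mosaic bench still lack their middles: pick out the round heart stones and set one in each flower, flat on the board inside its ring of petals and dome up: yellow in the white flower, black in the yellow flower, white in the blue flower and green in the red flower. Set them down gently, without dropping them. Leave the trivets lying flat on the table and the square tiles where they are.

Things in the scene. Friction and masses are not known exactly. Their poses are not given: they have to be found in the camera images.
- heart_yellow: heart stone for a mosaic flower: a loose round glazed ceramic button, yellow, 36 mm in diameter and 20 mm high, about 50 g. Flat underside, plain vertical side wall up to 16 mm, low dome on top. Origin: centre of the underside, z up out of the dome. At the start it lies on the table, dome up, with some 25 mm free all round.
- heart_black: heart stone for a mosaic flower: a loose round glazed ceramic button, black, 36 mm in diameter and 20 mm high, about 50 g. Flat underside, plain vertical side wall up to 16 mm, low dome on top. Origin: centre of the underside, z up out of the dome. At the start it lies on the table, dome up, with some 25 mm free all round.
- heart_white: heart stone for a mosaic flower: a loose round glazed ceramic button, white, 36 mm in diameter and 20 mm high, about 50 g. Flat underside, plain vertical side wall up to 16 mm, low dome on top. Origin: centre of the underside, z up out of the dome. At the start it lies on the table, dome up, with some 25 mm free all round.
- heart_green: heart stone for a mosaic flower: a loose round glazed ceramic button, green, 36 mm in diameter and 20 mm high, about 50 g. Flat underside, plain vertical side wall up to 16 mm, low dome on top. Origin: centre of the underside, z up out of the dome. At the start it lies on the table, dome up, with some 25 mm free all round.
- trivet_white: white flower trivet: round wooden board, 120 mm across, 10 mm thick, 0.35 kg, loose on the table. Eight fixed white petals, 5 mm thick (tops 15 mm above the table), lie 26 to 55 mm from the centre, round an empty flat recess 52 mm across, whose floor is the board's top. Small dark tiles at the rim. Origin: centre of the underside (recess floor 10 mm above it), z up, any yaw.
- trivet_yellow: yellow flower trivet: round wooden board, 120 mm across, 10 mm thick, 0.35 kg, loose on the table. Eight fixed yellow petals, 5 mm thick (tops 15 mm above the table), lie 26 to 55 mm from the centre, round an empty flat recess 52 mm across, whose floor is the board's top. Small dark tiles at the rim. Origin: centre of the underside (recess floor 10 mm above it), z up, any yaw.
- trivet_blue: blue flower trivet: round wooden board, 120 mm across, 10 mm thick, 0.35 kg, loose on the table. Eight fixed blue petals, 5 mm thick (tops 15 mm above the table), lie 26 to 55 mm from the centre, round an empty flat recess 52 mm across, whose floor is the board's top. Small dark tiles at the rim. Origin: centre of the underside (recess floor 10 mm above it), z up, any yaw.
- trivet_red: red flower trivet: round wooden board, 120 mm across, 10 mm thick, 0.35 kg, loose on the table. Eight fixed red petals, 5 mm thick (tops 15 mm above the table), lie 26 to 55 mm from the centre, round an empty flat recess 52 mm across, whose floor is the board's top. Small dark tiles at the rim. Origin: centre of the underside (recess floor 10 mm above it), z up, any yaw.
- square_yellow: loose square yellow tile, 36 x 36 x 14 mm, lying among the hearts; it is not wanted. Origin: centre of the underside, z up.
- square_green: loose square green tile, 36 x 36 x 14 mm, lying among the hearts; it is not wanted. Origin: centre of the underside, z up.
There are look-alikes about, which are no part of the job. There is more than one size of the heart_black; the job needs the largest. Leave any pink or purple look-alike of the heart_green alone.

How it is judged:
At the end, for the whole second after the job is handed in: Each heart lies in the middle of its own flower (yellow in white, black in yellow, white in blue, green in red): within 10 mm of its centre, on the recess floor (7 to 12.5 mm over the trivet's underside), dome up, level within 0.1 rad, at rest; trivets flat on the table (0.05 rad, 5 mm) (horizontal distance between heart_yellow and trivet_white below 0.01 m and z of heart_yellow in the frame of trivet_white between 0.007 and 0.0125 m and angle between each of heart_yellow, heart_black, heart_white, heart_green's own z axis and vertical below 0.1 rad and linear speed of each of heart_yellow, heart_black, heart_white, heart_green below 0.01 m/s and angle between each of trivet_white, trivet_yellow, trivet_blue, trivet_red's own z axis and vertical below 0.05 rad and height (world z) of each of trivet_white, trivet_yellow, trivet_blue, trivet_red below 0.005 m and horizontal distance between heart_black and trivet_yellow below 0.01 m and z of heart_black in the frame of trivet_yellow between 0.007 and 0.0125 m and horizontal distance between heart_white and trivet_blue below 0.01 m and z of heart_white in the frame of trivet_blue between 0.007 and 0.0125 m and horizontal distance between heart_green and trivet_red below 0.01 m and z of heart_green in the frame of trivet_red between 0.007 and 0.0125 m); the robot touches nothing.
It fails at once if a square tile is shifted by more than 30 mm (distance of any of square_yellow, square_green from where it was at the start of the episode above 0.03 m).
It fails at once if a heart is dropped or thrown (free fall faster than 0.7 m/s, a drop of some 25 mm) ((linear speed of heart_yellow above 0.7 m/s and contact force between heart_yellow and anything else below 0.01 N) or (linear speed of heart_black above 0.7 m/s and contact force between heart_black and anything else below 0.01 N) or (linear speed of heart_white above 0.7 m/s and contact force between heart_white and anything else below 0.01 N) or (linear speed of heart_green above 0.7 m/s and contact force between heart_green and anything else below 0.01 N)).
It also fails if it takes over 90 s, if anything falls off the work surface, if the arm or the gripper's body presses on something with over 40 N, if the wrist force passes 120 N, or if a joint passes its speed limit or range.

## Robot

A 6-joint arm with a two-finger parallel gripper is mounted at the origin on the work surface. World frame = base frame: x ahead of the robot, y to its left, z up, the work surface at z = 0. Lengths are in m, angles in rad, forces in N, time in s.
With the tool pointing down it reaches from about 0.2 to 0.875 m from the base axis. Payload 3.4 kg.
Tool frame: the origin (TCP) lies on the centre line of the jaws, within the pads' length; the fingertips stand 14 mm ahead of it and the grasp point (between the pads) lies 5 mm behind it; z points along the fingers, y is the direction in which the jaws open and shut (so a half turn about z gives the same grasp; the last joint's range is limited). The gripper opens to 94 mm and grips with 3 to 60 N. Pads are 16 mm wide; open, the fingers measure 119 mm over their backs; the gripper's body (75 mm by 177 mm) begins 78 mm behind the grasp point.
Start: joints at [-1.392, 0.276, 1.505, -0, 1.361, -0.121], TCP at [0.17, -0.549, 0.219] pointing down, gripper open.
Joint ranges: [-2.89, 2.89], [-0.75, 2.08], [0.22, 2.7], [-1.18, 4.32], [0.11, 2.71], [-2.7, 2.7]. Speed limits (rad/s): [2.57, 2.57, 3.14, 3.14, 3.14, 3.14].

## Interface

Orientations are given as a rotation vector (axis times angle).
In Python, from bench import bot, capture, get_calibration, order gives the robot as it stands.
- The arm moves only by the tool move_arm, never from a script. Its arguments are lists of equal length, an entry for each row: "slide": the shift along the tool's x, y, z in mm, a list of three; "rotation": the turn, a rotation vector about the tool's x, y, z in rad, a list of three. A call has 1 to 10 rows; each row is the pose to reach, as a shift and turn from the pose commanded when the call began, along the tool's axes at that moment; what a row does not reach only later rows make up. A row lasts 1/8 s, in which the tool goes at most 62.5 mm and 10.7 degrees, less where a joint would pass 70% of its speed; a pose out of reach is approached as far as the arm can. A call with a gripper value outside its range is refused whole. "gripper" is the closure, from 0 (fully open) to 1 (shut), set as the call begins (left out, the last holds). The fingers move at their own pace and stop on an object; "grip_force" is the grip in N (left out, the last holds). Time passes only in rows, so rows that repeat a pose let the fingers close. It gives the time, the measured TCP pose, the force and the opening at its end, in the units of the state.
- bot.read_state(): the state, without advancing time (a new reading comes with each control period).
- capture(name): name is "scene" or "side" or "wrist"; returns the picture (480x640x3 uint8, red, green, blue); there is no depth.
- get_calibration(name): a dict with "mtx" (3x3 intrinsics, pixels), "pose" (4x4, takes a point from camera to world coordinates); the wrist camera has in their place "mount" (4x4, takes a point from camera to tool coordinates, whose origin is the TCP and whose axes are the flange's). Camera axes: x right, y up, looking along -z (the intrinsics and any distortion apply to the point x, -y, -z); pixel columns grow to the right and rows downward; lengths in m; the calibration is good to about 2 mm. The wrist camera is an equidistant fisheye: a pixel r from the principal point sees the ray r / f radians off the axis. A picture is of the moment at which its call begins: read the wrist's pose just before it. get_calibration takes no time and is no camera call.
- order.sign_off(): hands the job in, once; it reports no verdict.
The state is a dict: "time": time; "joint_positions": joint angles; "qd": joint speeds; "joint_efforts": joint torques, N m; "position": TCP position; "tcp_rot": TCP orientation; "force": force on the tool from outside, world axes, zero at the start; "torque": the same for the moment, N m; "width": finger opening in m.
Only numpy, scipy, OpenCV 4.12 (cv2) and the standard library are available. Lean on these libraries where they do the work, as an engineer would, in place of code of your own. Each camera call takes 0.05 s, during which the arm holds its last target.

## Working session

There is one attempt and no reset: what is moved stays moved. The work goes in short steps, Python scripts to look and compute and a tool call to move; the robot and the scene stay as the last step left them, time stands still between calls to the robot, and variables do not carry over. Pictures are saved under pics/ and viewed, and the job is handed in when it is done.

Besides the shell and the picture viewer there is one more tool, called by a JSON object that holds its "op" and its "data". move_arm: Moves the arm, as the interface text tells. Its arguments: {"type":"object","properties":{"slide":{"type":"array"},"rotation":{"type":"array"},"gripper":{"type":"number"},"grip_force":{"type":"number"}},"required":["slide","rotation"]}

```bash
ls; mkdir -p pics; python3 - <<'E'
from bench import bot,capture,get_calibration
import cv2,numpy as np
s=bot.read_state();print(s)
for n in ["scene","side","wrist"]:
    im=capture(n);cv2.imwrite(f"pics/{n}0.png",im[:,:,::-1]);c=get_calibration(n);print(n,{k:np.round(v,4).tolist() if not isinstance(v,str) else v for k,v in c.items()})
E
```

```text
pics
{'time': 0.0, 'joint_positions': array([-1.39197614e+00,  2.76590943e-01,  1.50610349e+00, -4.26505611e-07,
        1.36070605e+00, -1.20999082e-01]), 'qd': array([-0.00039034, -0.00021317,  0.00033302, -0.00056114, -0.00055253,
       -0.00018991]), 'joint_efforts': array([ 1.29321033e-04, -4.04590631e+01, -2.37227333e+01,  6.99413102e-02,
        3.43082543e-02, -1.36761814e-04]), 'position': array([ 0.16972374, -0.54881787,  0.21861885]), 'tcp_rot': array([-3.10457154e+00, -4.68923284e-01,  8.26943934e-05]), 'force': array([-0.27836077,  0.240906  , -0.05519162]), 'torque': array([-0.02267999, -0.02467776,  0.02996356]), 'width': 0.09414870685034436}
scene {'mtx': [[475.1986, 0.0, 315.6627], [0.0, 475.1986, 236.1757], [0.0, 0.0, 1.0]], 'pose': [[0.9084, -0.3554, 0.2201, 0.7595], [0.4179, 0.7616, -0.4952, -0.4077], [0.0083, 0.5419, 0.8404, 0.8121], [0.0, 0.0, 0.0, 1.0]]}
side {'mtx': [[567.4855, 0.0, 315.834], [0.0, 567.4855, 253.8155], [0.0, 0.0, 1.0]], 'pose': [[-0.6835, 0.4406, -0.582, -0.0949], [-0.73, -0.4198, 0.5394, 0.6223], [-0.0067, 0.7935, 0.6085, 0.7105], [0.0, 0.0, 0.0, 1.0]]}
wrist {'mtx': [[371.6483, 0.0, 315.3641], [0.0, 371.6483, 243.0778], [0.0, 0.0, 1.0]], 'mount': [[0.0004, 0.9628, 0.2701, 0.0789], [1.0, -0.0008, 0.0013, -0.0012], [0.0015, 0.2701, -0.9628, -0.1661], [0.0, 0.0, 0.0, 1.0]]}
```

View pics/scene0.png

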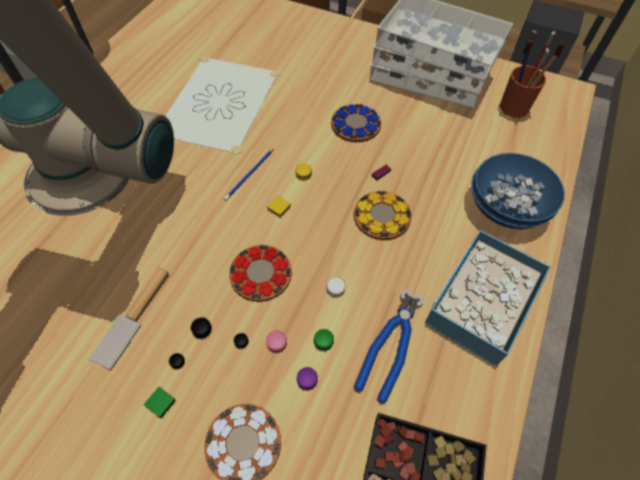

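View pics/side0.png

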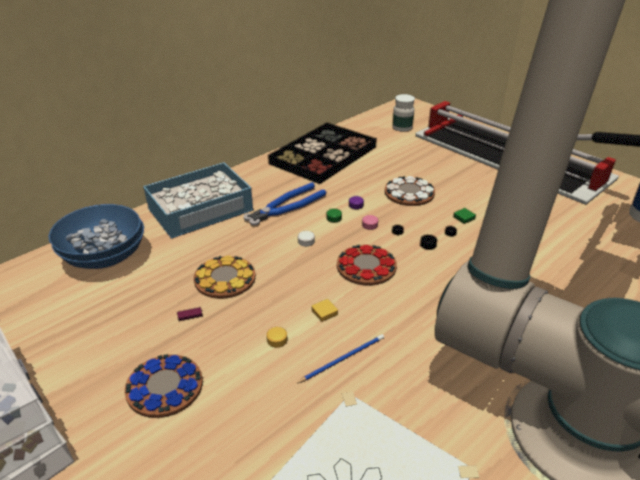

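View pics/wrist0.png

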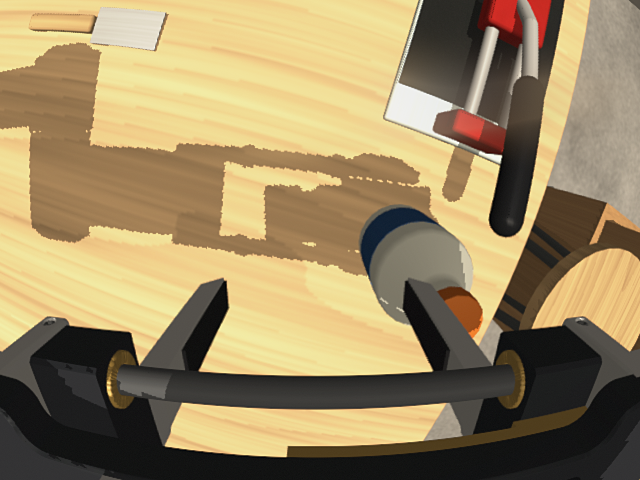

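The scene view shows all the targets. Yellow heart (303,171), white (336,287), green (324,340) and the largest black (201,328). Trivets: blue (357,122), yellow (383,214), red (261,272), white (243,443). Side view has the same things, unobstructed. Next I measure them in both views.

```bash
cat > h.py <<'E'
import cv2,numpy as np
from bench import bot,capture,get_calibration
from scipy.spatial.transform import Rotation as R
def ray(n,uv,T=None):
    c=get_calibration(n);K=np.array(c['mtx']);u,v=uv
    a=(u-K[0,2])/K[0,0];b=(v-K[1,2])/K[1,1]
    if n=='wrist':
        r=np.hypot(a,b);s=np.sin(r)/r if r>1e-9 else 1
        d=np.array([a*s,-b*s,-np.cos(r)]);P=T@np.array(c['mount'])
    else:
        d=np.array([a,-b,-1.]);P=np.array(c['pose'])
    d=P[:3,:3]@d;return P[:3,3],d/np.linalg.norm(d)
def onplane(n,uv,z,T=None):
    o,d=ray(n,uv,T);return o+d*(z-o[2])/d[2]
def tri(r1,r2):
    (o1,d1),(o2,d2)=r1,r2
    t=np.linalg.lstsq(np.c_[d1,-d2],o2-o1,rcond=None)[0]
    p,q=o1+t[0]*d1,o2+t[1]*d2;return (p+q)/2,np.linalg.norm(p-q)
def tool():
    s=bot.read_state();T=np.eye(4);T[:3,:3]=R.from_rotvec(s['tcp_rot']).as_matrix();T[:3,3]=s['position'];return T
RNG={'yellow':((20,150,90),(32,255,255)),'black':((0,0,0),(180,255,45)),'white':((0,0,150),(180,60,255)),
'green':((45,100,40),(80,255,255)),'blue':((105,120,50),(128,255,255)),'red':((0,190,80),(6,255,255)),'red2':((172,190,80),(180,255,255))}
def mask(im,col):
    hsv=cv2.cvtColor(im,cv2.COLOR_RGB2HSV)
    m=cv2.inRange(hsv,*map(np.array,RNG[col]))
    if col=='red': m|=cv2.inRange(hsv,*map(np.array,RNG['red2']))
    return m
def blob(im,col,uv,rad,hull=False):
    m=mask(im,col);w=np.zeros_like(m);cv2.circle(w,tuple(map(int,uv)),rad,255,-1);m&=w
    if hull:
        p=cv2.findNonZero(m);e=cv2.fitEllipse(cv2.convexHull(p));return e[0],e[1]
    n,l,st,c=cv2.connectedComponentsWithStats(m)
    i=1+np.argmax(st[1:,4]);p=cv2.findNonZero((l==i).astype(np.uint8));h=cv2.convexHull(p);M=cv2.moments(h)
    return (M['m10']/M['m00'],M['m01']/M['m00']),(st[i,2],st[i,3],st[i,4])
E
python3 - <<'E'
from h import *
a=cv2.imread('pics/scene0.png')[:,:,::-1].copy();b=cv2.imread('pics/side0.png')[:,:,::-1].copy()
H={'yellow':((303,171),(277,336)),'black':((201,328),(429,242)),'black_s1':((241,341),(398,230)),'black_s2':((177,361),(451,231)),'white':((336,287),(306,238)),'green':((324,340),(334,215))}
np.set_printoptions(precision=4,suppress=True)
for k,(u,v) in H.items():
    c=k.split('_')[0]
    p,i=blob(a,c,u,18);q,j=blob(b,c,v,18);P,e=tri(ray('scene',p),ray('side',q))
    print('h',k,i,j,P,'gap',round(e,4),onplane('scene',p,.010)[:2],onplane('side',q,.010)[:2])
T={'white':((243,443),(410,190)),'yellow':((383,214),(225,275)),'blue':((357,122),(164,384)),'red':((261,272),(367,263))}
for k,(u,v) in T.items():
    p,i=blob(a,k,u,42,1);q,j=blob(b,k,v,45,1);P,e=tri(ray('scene',p),ray('side',q))
    print('t',k,np.round(p),np.round(i),np.round(q),np.round(j),P,'gap',round(e,4),onplane('scene',p,.015)[:2],onplane('side',q,.015)[:2])
S={'yellow':((279,206),(325,310)),'green':((160,402),(465,215))}
for k,(u,v) in S.items():
    p,i=blob(a,k,u,18);q,j=blob(b,k,v,18);P,e=tri(ray('scene',p),ray('side',q));print('s',k,P,e)
E
```

```text
h yellow (np.int32(16), np.int32(16), np.int32(192)) (np.int32(20), np.int32(19), np.int32(269)) [0.4528 0.2082 0.0093] gap 0.0006 [0.4533 0.208 ] [0.4521 0.2084]
h black (np.int32(19), np.int32(20), np.int32(294)) (np.int32(15), np.int32(13), np.int32(167)) [ 0.4445 -0.1975  0.0085] gap 0.0004 [ 0.4449 -0.1979] [ 0.4435 -0.1956]
h black_s1 (np.int32(13), np.int32(14), np.int32(143)) (np.int32(10), np.int32(8), np.int32(69)) [ 0.52   -0.1879  0.0063] gap 0.0003 [ 0.5212 -0.1889] [ 0.5166 -0.1838]
h black_s2 (np.int32(14), np.int32(14), np.int32(156)) (np.int32(10), np.int32(9), np.int32(74)) [ 0.438  -0.266   0.0066] gap 0.0001 [ 0.4394 -0.2666] [ 0.4354 -0.2618]
h white (np.int32(18), np.int32(17), np.int32(240)) (np.int32(17), np.int32(10), np.int32(140)) [ 0.6302 -0.0214  0.016 ] gap 0.0003 [ 0.6293 -0.0184] [ 0.6364 -0.027 ]
h green (np.int32(19), np.int32(21), np.int32(311)) (np.int32(14), np.int32(13), np.int32(156)) [ 0.6519 -0.1253  0.0097] gap 0.0007 [ 0.6517 -0.1256] [ 0.6519 -0.1248]
t white [242. 443.] [69. 76.] [410. 188.] [23. 46.] [ 0.6068 -0.3347  0.0131] gap 0.0007 [ 0.6068 -0.3351] [ 0.6051 -0.3319]
t yellow [382. 213.] [43. 52.] [224. 274.] [35. 54.] [0.6507 0.1751 0.0107] gap 0.0011 [0.6516 0.1724] [0.6455 0.1777]
t blue [356. 121.] [31. 44.] [163. 383.] [51. 72.] [0.499  0.4026 0.01  ] gap 0.0009 [0.5008 0.398 ] [0.4943 0.404 ]
t red [260. 271.] [49. 57.] [366. 262.] [33. 53.] [ 0.4853 -0.0524  0.0099] gap 0.0005 [ 0.4868 -0.0548] [ 0.4813 -0.0474]
s yellow [0.4459 0.1018 0.0084] 9.47828634515618e-05
s green [ 0.4519 -0.3358  0.0088] 0.0006641109614888287
```

```bash
cat >> h.py <<'E'
def go(x,y,z,yaw=0.):
    T=tool();d=T[:3,:3].T@(np.array([x,y,z])-T[:3,3])*1000
    W=np.array([[np.cos(yaw),np.sin(yaw),0],[np.sin(yaw),-np.cos(yaw),0],[0,0,-1.]])
    r=R.from_matrix(T[:3,:3].T@W).as_rotvec();s=bot.read_state()
    print('t',round(s['time'],2),'at',np.round(T[:3,3],4),'slide',np.round(d,1),'rot',np.round(r,4),'F',np.round(s['force'],1),'w',round(s['width'],4))
E
python3 - <<'E'
from h import *
go(.4445,-.1975,.12)
for p in [(372,85),(378,35),(465,103),(500,150)]: print(p,onplane('scene',p,0)[:2])
a=cv2.imread('pics/side0.png');cv2.imwrite('pics/w.png',cv2.resize(a[215:265,270:350],None,fx=6,fy=6,interpolation=0))
E
```

```text
t 0.15 at [ 0.1697 -0.549   0.2188] slide [ 366.3 -254.5   99.2] rot [-0.0013  0.      0.2998] F [ 0.7  0.6 -0.3] w 0.0938
(372, 85) [0.48494239 0.55051727]
(378, 35) [0.42472239 0.75398258]
(465, 103) [0.71892703 0.58679444]
(500, 150) [0.83399502 0.46652833]
```

View pics/w.png

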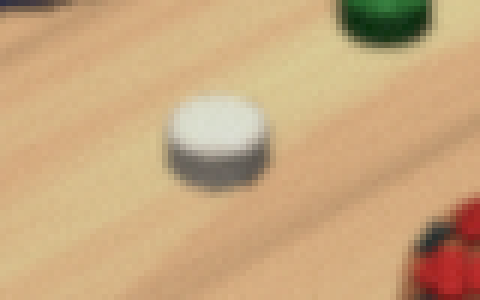

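The white heart's side mask covers only its lit top, so I'll rely on the wrist view for that one. The rack starts at y ≥ 0.55, clear of the blue trivet.

{"op": "move_arm", "data": {"slide": [[60,-40,0],[120,-80,0],[180,-120,20],[230,-160,40],[280,-195,60],[320,-225,80],[350,-245,99],[366,-254,99],[366,-254,99],[366,-254,99]], "rotation": [[0,0,0.1],[0,0,0.2],[0,0,0.3],[0,0,0.3],[0,0,0.3],[0,0,0.3],[0,0,0.3],[0,0,0.3],[0,0,0.3],[0,0,0.3]], "gripper": 0.36}}

```text
time: 1.4
position: [0.4441, -0.1993, 0.1206]
tcp_rot: [3.141, -0.0, -0.0]
force: [0.5, -0.1, -0.3]
width: 0.0605
```

```bash
python3 - <<'E'
from h import *
go(.4445,-.1975,.022)
im=capture('wrist');cv2.imwrite('pics/w1.png',im[:,:,::-1])
E
```

```text
t 1.4 at [ 0.4441 -0.1993  0.1206] slide [ 0.4 -1.9 98.6] rot [ 0.0007  0.0002 -0.0002] F [ 0.5 -0.1 -0.3] w 0.0605
```

View pics/w1.png

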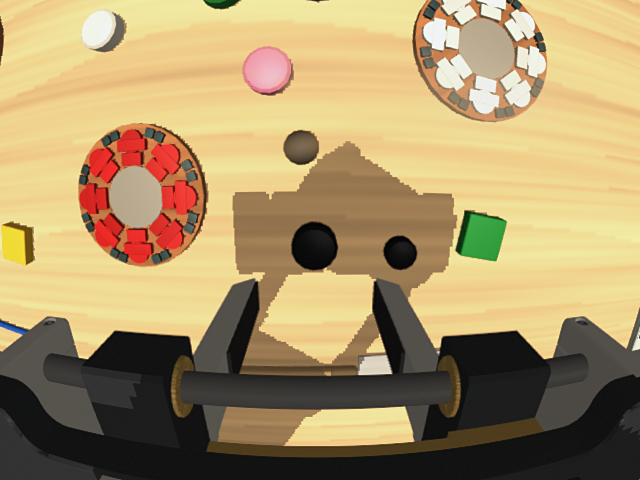

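Wrist view: big black heart at (314,246), clearly larger than the ones at (400,252) and (301,147). The red trivet is at (140,195) and the white trivet at (485,48). Refine these from this view.

```bash
python3 - <<'E'
from h import *
np.set_printoptions(precision=4,suppress=True)
im=cv2.imread('pics/w1.png')[:,:,::-1].copy();T=tool()
p,i=blob(im,'black',(314,246),32);print(p,i,onplane('wrist',p,.012,T),onplane('wrist',p,.018,T))
for k,u in {'red':(140,195),'white':(482,52)}.items():
    m=mask(im,k);w=np.zeros_like(m);cv2.circle(w,u,72,255,-1);pts=cv2.findNonZero(m&w)[:,0]
    q=np.array([onplane('wrist',x,.015,T)[:2] for x in pts],np.float32)
    (c,r)=cv2.minEnclosingCircle(q);e=cv2.fitEllipse(cv2.convexHull(q*1000));print(k,c,r,e)
pts=[(146,124),(143,264),(80,195),(206,195)]
E
```

```text
(314.0490547263681, 245.76457711442785) (np.int32(46), np.int32(48), np.int32(1703)) [ 0.4432 -0.1971  0.012 ] [ 0.4449 -0.1971  0.018 ]Traceback (most recent call last):
  File "<stdin>", line 7, in <module>
  File "h.py", line 14, in onplane
    o,d=ray(n,uv,T);return o+d*(z-o[2])/d[2]
        ~~~^^^^^^^^
  File "h.py", line 5, in ray
    c=get_calibration(n);K=np.array(c['mtx']);u,v=uv
ValueError: time passes only in moves, steps and waits
```

```bash
sed -i 's/^def ray/import functools\nget_calibration=functools.lru_cache(None)(get_calibration)\ndef ray/' h.py; cat >> h.py <<'E'
def triv(im,k,u,rad,T,bounds=.075):
    m=mask(im,k);w=np.zeros_like(m);cv2.circle(w,u,rad,255,-1)
    m=cv2.morphologyEx(m&w,cv2.MORPH_OPEN,np.ones((3,3),np.uint8))
    h=cv2.convexHull(cv2.findNonZero(m))[:,0]
    q=np.array([onplane('wrist',x,.015,T)[:2] for x in h],np.float32)
    (c,r)=cv2.minEnclosingCircle(q);e=cv2.fitEllipse(q*1000);print(k,'circ',np.round(c,4),round(r,4),'ell',np.round(e[0],1),np.round(e[1],1))
E
python3 - <<'E'
from h import *
im=cv2.imread('pics/w1.png')[:,:,::-1].copy();T=tool()
for k,u in {'red':(140,195),'white':(482,52)}.items(): triv(im,k,u,70,T)
E
```

```text
red circ [ 0.4842 -0.0517] 0.0556 ell [484.1 -51.8] [108.8 110.2]
white circ [ 0.6046 -0.333 ] 0.0553 ell [ 602.6 -333.4] [103.7 111. ]
```

{"op": "move_arm", "data": {"slide": [[0,-2,30],[0,-2,60],[0,-2,85],[0,-2,95],[0,-2,98.5],[0,-2,98.5]], "rotation": [[0,0,0],[0,0,0],[0,0,0],[0,0,0],[0,0,0],[0,0,0]]}}

```text
time: 2.2
position: [0.4448, -0.1973, 0.0226]
tcp_rot: [3.141, -0.001, 0.002]
force: [0.1, 0.3, -0.1]
width: 0.0601
```

{"op": "move_arm", "data": {"slide": [[0,0,0],[0,0,0],[0,0,0],[0,0,0],[0,0,0]], "rotation": [[0,0,0],[0,0,0],[0,0,0],[0,0,0],[0,0,0]], "gripper": 1, "grip_force": 20}}

```text
time: 2.82
position: [0.4448, -0.1968, 0.0223]
tcp_rot: [3.141, -0.0, 0.001]
force: [-0.9, -0.1, 4.1]
width: 0.0345
```

{"op": "move_arm", "data": {"slide": [[0,0,-10],[0,0,-30],[0,0,-60],[0,0,-90],[0,0,-100],[0,0,-100]], "rotation": [[0,0,0],[0,0,0],[0,0,0],[0,0,0],[0,0,0],[0,0,0]]}}

```text
time: 3.58
position: [0.4445, -0.1966, 0.1222]
tcp_rot: [3.141, -0.0, 0.001]
force: [0.2, -0.1, -0.4]
width: 0.0346
```

```bash
python3 - <<'E'
from h import *
go(.6507,.1751,.12)
im=capture('wrist');cv2.imwrite('pics/w2.png',im[:,:,::-1])
E
```

```text
t 3.58 at [ 0.4445 -0.1966  0.1222] slide [ 206.1 -371.8    2.2] rot [ 0.0005 -0.0007 -0.0002] F [ 0.2 -0.1 -0.4] w 0.0346
```

View pics/w2.png

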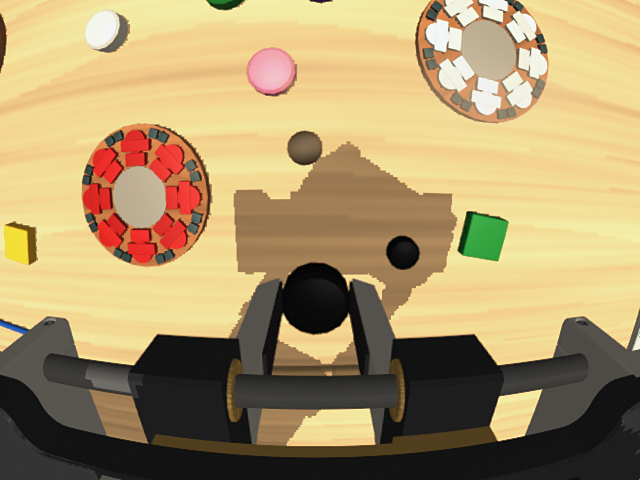

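The black heart (315,298) is held between the pads and the table spot is empty. Moving to the yellow flower.

{"op": "move_arm", "data": {"slide": [[15,-25,0],[45,-80,0],[75,-135,0],[105,-190,0],[135,-245,0],[163,-295,0],[187,-337,0],[200,-360,0],[206,-372,0],[206,-372,0]], "rotation": [[0,0,0],[0,0,0],[0,0,0],[0,0,0],[0,0,0],[0,0,0],[0,0,0],[0,0,0],[0,0,0],[0,0,0]]}}

```text
time: 4.88
position: [0.6499, 0.1754, 0.1205]
tcp_rot: [3.141, 0.001, -0.004]
force: [0.6, 0.0, -0.1]
width: 0.0346
```

```bash
python3 - <<'E'
from h import *
im=capture('wrist');cv2.imwrite('pics/w3.png',im[:,:,::-1])
T=tool();p,i=blob(im,'black',(315,298),37)
zt=T[2,3]-.006
print('held',p,i,onplane('wrist',p,zt,T)-T[:3,3])
go(.6507,.1751,.032)
E
```

```text
held (315.13424019301965, 297.8110570323225) (np.int32(75), np.int32(72), np.int32(3968)) [ 0.00138624  0.00155633 -0.006     ]
t 4.92 at [0.6497 0.1746 0.1209] slide [ 1.2 -0.6 88.9] rot [ 0.0011  0.0023 -0.0001] F [-0.1  0.3 -0.7] w 0.0346
```

View pics/w3.png

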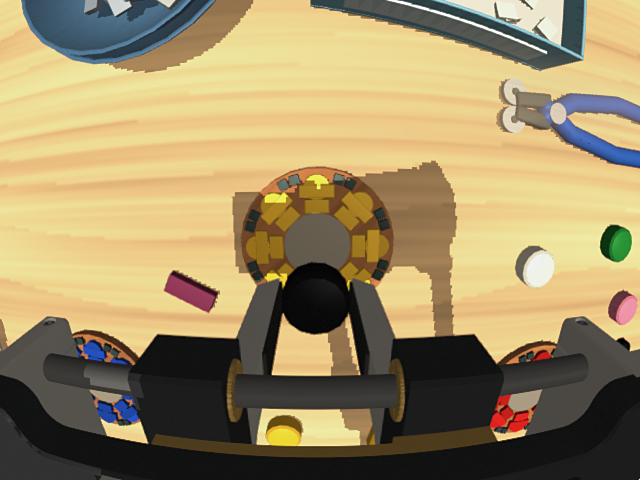

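```bash
python3 - <<'E'
from h import *
T=tool()
def circ(pts,z):
    q=np.array([onplane('wrist',p,z,T)[:2] for p in pts]);A=np.c_[2*q,np.ones(len(q))];s=np.linalg.lstsq(A,(q**2).sum(1),rcond=None)[0]
    print(np.round(s[:2],4),round(np.sqrt(s[2]+s[:2]@s[:2]),4))
circ([(242,241),(394,245),(318,167),(280,180),(356,180)],.008)
im=cv2.imread('pics/w3.png')
g=cv2.cvtColor(im,cv2.COLOR_BGR2HSV);m=cv2.inRange(g,np.array((0,0,60)),np.array((30,70,160)));w=np.zeros_like(m);cv2.circle(w,(317,238),36,255,-1)
m=cv2.morphologyEx(m&w,cv2.MORPH_OPEN,np.ones((5,5)));h=cv2.convexHull(cv2.findNonZero(m))[:,0];h=[p for p in h if p[1]<258];print(min(p[0] for p in h),max(p[0] for p in h),min(p[1] for p in h));circ(h,.01)
E
```

```text
[0.6471 0.174 ] 0.0601
285 349 214
[0.6487 0.1748] 0.0251
```

{"op": "move_arm", "data": {"slide": [[-2,0.5,25],[-2,0.5,50],[-2,0.5,70],[-2,0.5,80],[-2,0.5,85],[-2,0.5,87.5],[-2,0.5,88],[-2,0.5,88]], "rotation": [[0,0,0],[0,0,0],[0,0,0],[0,0,0],[0,0,0],[0,0,0],[0,0,0],[0,0,0]]}}

```text
time: 5.92
position: [0.6489, 0.1749, 0.0345]
tcp_rot: [-3.142, 0.0, -0.002]
force: [0.3, -0.0, -0.5]
width: 0.0345
```

```bash
python3 - <<'E'
from h import *
go(.648,.174,.0325)
im=capture('wrist');cv2.imwrite('pics/w4.png',im[:,:,::-1])
E
```

```text
t 5.92 at [0.6489 0.1749 0.0345] slide [-0.9  0.9  2. ] rot [-0.     -0.001  -0.0001] F [ 0.3 -0.  -0.5] w 0.0345
```

View pics/w4.png

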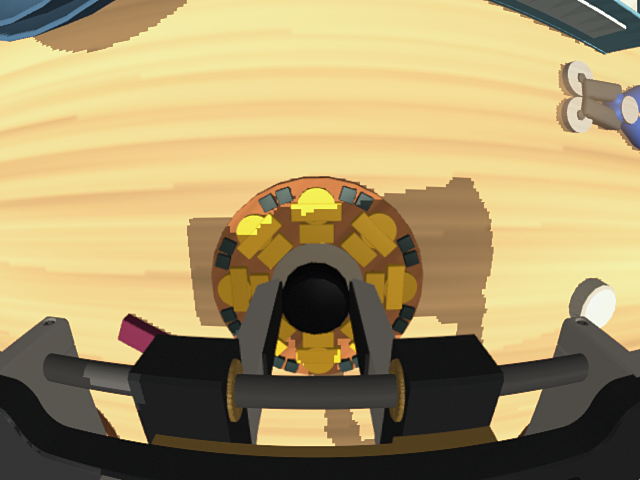

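The heart (316,298) sits centred inside the ring. Lower the last 2 mm and release.

{"op": "move_arm", "data": {"slide": [[0,0,1],[0,0,2],[0,0,2],[0,0,2]], "rotation": [[0,0,0],[0,0,0],[0,0,0],[0,0,0]]}}

```text
time: 6.48
position: [0.6487, 0.1749, 0.0324]
tcp_rot: [-3.142, 0.0, -0.001]
force: [-0.7, -0.3, 2.7]
width: 0.0348
```

{"op": "move_arm", "data": {"slide": [[0,0,0],[0,0,0],[0,0,0]], "rotation": [[0,0,0],[0,0,0],[0,0,0]], "gripper": 0.36}}

```text
time: 6.85
position: [0.6485, 0.1748, 0.0316]
tcp_rot: [3.141, -0.0, -0.0]
force: [0.4, 0.0, 0.2]
width: 0.0591
```

{"op": "move_arm", "data": {"slide": [[0,0,-10],[0,0,-30],[0,0,-60],[0,0,-90],[0,0,-90]], "rotation": [[0,0,0],[0,0,0],[0,0,0],[0,0,0],[0,0,0]]}}

```text
time: 7.48
position: [0.6506, 0.1752, 0.1253]
tcp_rot: [-3.141, 0.0, -0.01]
force: [-0.1, 0.3, -0.5]
width: 0.0601
```

```bash
python3 - <<'E'
from h import *
im=capture('wrist');cv2.imwrite('pics/w5.png',im[:,:,::-1])
go(.4528,.2082,.12)
E
```

```text
t 7.53 at [0.6492 0.1749 0.1232] slide [-196.5  -33.2    2.6] rot [-0.0004 -0.0028 -0.0002] F [-0.7 -1.1  0.1] w 0.0601
```

View pics/w5.png

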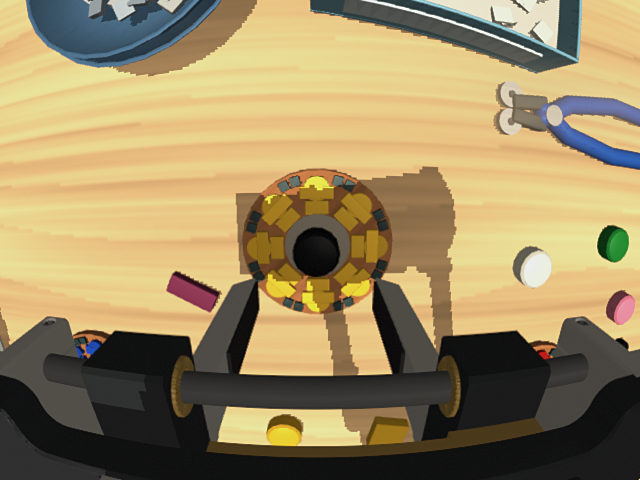

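The black heart is seated centred in the yellow flower (317,251 in the recess around 317,245). Next the yellow heart.

{"op": "move_arm", "data": {"slide": [[-40,-7,0],[-90,-15,0],[-140,-24,0],[-180,-30,0],[-196,-33,3],[-196,-33,3],[-196,-33,3]], "rotation": [[0,0,0],[0,0,0],[0,0,0],[0,0,0],[0,0,0],[0,0,0],[0,0,0]]}}

```text
time: 8.4
position: [0.4544, 0.2079, 0.1188]
tcp_rot: [3.142, -0.001, 0.002]
force: [0.2, 0.5, 0.0]
width: 0.06
```

```bash
python3 - <<'E'
from h import *
im=capture('wrist');cv2.imwrite('pics/w6.png',im[:,:,::-1])
T=tool();p,i=blob(im,'yellow',(315,246),45);print(p,i,onplane('wrist',p,.014,T))
go(.4528,.2082,.022)
E
```

```text
(316.05539499036604, 249.03718689788053) (np.int32(47), np.int32(49), np.int32(1740)) [0.45226797 0.20891247 0.014     ]
t 8.45 at [0.4545 0.2079 0.1188] slide [-1.8 -0.3 96.8] rot [-0.     -0.0012 -0.0008] F [ 0.6 -0.1  0.7] w 0.0601
```

View pics/w6.png

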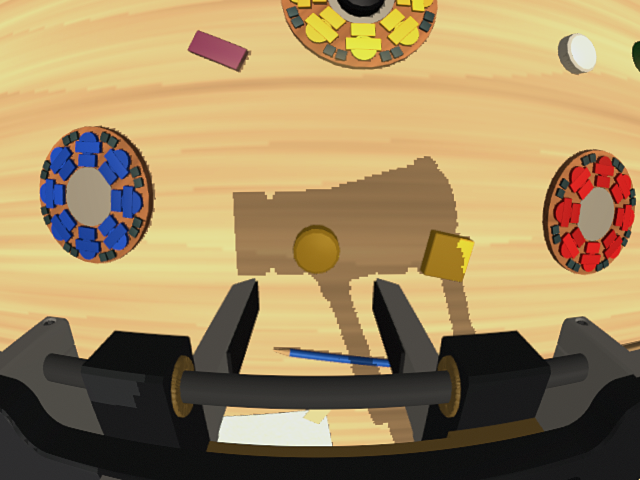

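Yellow heart at (316,249), agreeing with the fixed cameras. The square tile at (447,254) is clear of the fingers. Blue trivet at (92,196).

```bash
python3 - <<'E'
from h import *
im=cv2.imread('pics/w6.png')[:,:,::-1].copy();T=tool()
triv(im,'blue',(92,196),68,T);triv(im,'red',(597,210),66,T)
E
```

```text
blue circ [0.4974 0.4018] 0.0556 ell [497.7 402.1] [108.3 110.5]
red circ [ 0.4843 -0.0511] 0.0551 ell [484.2 -50.8] [108.6 109.4]
```

{"op": "move_arm", "data": {"slide": [[-2,0,30],[-2,0,60],[-2,0,85],[-2,0,94],[-2,0,97],[-2,0,97]], "rotation": [[0,0,0],[0,0,0],[0,0,0],[0,0,0],[0,0,0],[0,0,0]]}}

```text
time: 9.2
position: [0.4515, 0.208, 0.0224]
tcp_rot: [-3.141, 0.001, -0.002]
force: [-0.2, -0.5, -0.8]
width: 0.0603
```

{"op": "move_arm", "data": {"slide": [[0,0,0],[0,0,0],[0,0,0],[0,0,0],[0,0,0]], "rotation": [[0,0,0],[0,0,0],[0,0,0],[0,0,0],[0,0,0]], "gripper": 1}}

```text
time: 9.82
position: [0.4508, 0.2079, 0.0224]
tcp_rot: [-3.142, 0.0, -0.001]
force: [-0.2, -1.1, 4.7]
width: 0.0347
```

{"op": "move_arm", "data": {"slide": [[0,0,-10],[0,0,-30],[0,0,-60],[0,0,-90],[0,0,-100],[0,0,-100]], "rotation": [[0,0,0],[0,0,0],[0,0,0],[0,0,0],[0,0,0],[0,0,0]]}}

```text
time: 10.58
position: [0.4507, 0.2079, 0.1222]
tcp_rot: [-3.141, 0.0, -0.001]
force: [-0.4, 0.6, -0.8]
width: 0.0343
```

```bash
python3 - <<'E'
from h import *
im=capture('wrist');cv2.imwrite('pics/w7.png',im[:,:,::-1])
T=tool();p,i=blob(im,'yellow',(315,298),37);print('held',p,i)
go(.605,-.333,.12)
E
```

```text
held (315.5281846426986, 295.7833999112294) (np.int32(70), np.int32(70), np.int32(3755))
t 10.62 at [0.45   0.2077 0.1214] slide [155.1 540.7   1.4] rot [ 0.0003  0.0009 -0.0002] F [-0.4 -0.4 -1.3] w 0.0348
```

{"op": "move_arm", "data": {"slide": [[5,20,0],[18,65,0],[33,115,0],[48,168,0],[63,220,0],[78,272,0],[93,324,0],[108,376,0],[122,425,0],[134,468,0]], "rotation": [[0,0,0],[0,0,0],[0,0,0],[0,0,0],[0,0,0],[0,0,0],[0,0,0],[0,0,0],[0,0,0],[0,0,0]]}}

```text
time: 11.88
position: [0.5839, -0.2617, 0.1198]
tcp_rot: [-3.14, 0.002, 0.004]
force: [1.1, -0.5, -0.7]
width: 0.0346
```

{"op": "move_arm", "data": {"slide": [[12,40,0],[18,64,0],[21,73,0],[21,73,0],[21,73,0]], "rotation": [[0,0,0],[0,0,0],[0,0,0],[0,0,0],[0,0,0]]}}

```text
time: 12.5
position: [0.605, -0.3317, 0.1215]
tcp_rot: [-3.14, -0.001, 0.002]
force: [0.1, 1.0, -0.8]
width: 0.035
```

```bash
cat >> h.py <<'E'
def recess(im,T,u=(317,240),rad=45,vmax=262):
    g=cv2.cvtColor(im,cv2.COLOR_RGB2HSV);m=cv2.inRange(g,np.array((0,0,60)),np.array((30,75,200)));w=np.zeros_like(m);cv2.circle(w,u,rad,255,-1)
    m=cv2.morphologyEx(m&w,cv2.MORPH_OPEN,np.ones((5,5)));n,l,st,c=cv2.connectedComponentsWithStats(m);i=1+np.argmax(st[1:,4])
    h=cv2.convexHull(cv2.findNonZero((l==i).astype(np.uint8)))[:,0];h=[p for p in h if p[1]<vmax]
    q=np.array([onplane('wrist',p,.01,T)[:2] for p in h]);A=np.c_[2*q,np.ones(len(q))];s=np.linalg.lstsq(A,(q**2).sum(1),rcond=None)[0]
    print('recess',np.round(s[:2],4),'r',round(np.sqrt(s[2]+s[:2]@s[:2]),4),'u',min(p[0] for p in h),max(p[0] for p in h),'v',min(p[1] for p in h))
E
python3 - <<'E'
from h import *
im=capture('wrist');cv2.imwrite('pics/w8.png',im[:,:,::-1])
T=tool();p,i=blob(im,'yellow',(315,298),37);print('held',p,i,onplane('wrist',p,T[2,3]-.006,T)-T[:3,3])
recess(im,T,vmax=255);go(.605,-.333,.0325)
E
```

```text
held (315.41285301311984, 295.6587058038692) (np.int32(70), np.int32(70), np.int32(3763)) [ 0.00259031  0.00143202 -0.006     ]
recess [ 0.6137 -0.3324] r 0.0303 u 282 359 v 196
t 12.55 at [ 0.6051 -0.3317  0.1219] slide [-0.1  1.4 89.4] rot [-0.0008  0.0007  0.0009] F [-1.6 -0.1 -0.6] w 0.0342
```

View pics/w8.png

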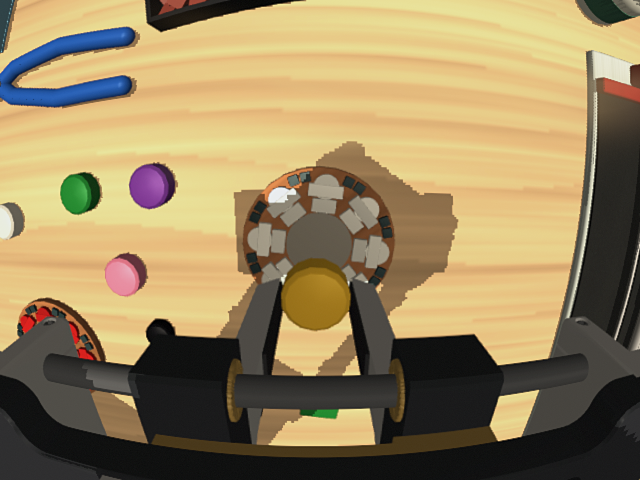

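The white board outline runs u 243–395 with its top at v 167. That is within 1 px of the yellow board's picture, so the same correction applies. The automatic recess fit merged shaded petals (r 30 mm instead of 26), so I discard it.

{"op": "move_arm", "data": {"slide": [[-2,1,25],[-2,1,50],[-2,1,70],[-2,1,80],[-2,1,85],[-2,1,87],[-2,1,87]], "rotation": [[0,0,0],[0,0,0],[0,0,0],[0,0,0],[0,0,0],[0,0,0],[0,0,0]]}}

```text
time: 13.42
position: [0.6038, -0.3344, 0.0356]
tcp_rot: [3.141, -0.0, 0.001]
force: [0.4, -0.5, -0.4]
width: 0.0345
```

```bash
python3 - <<'E'
from h import *
im=capture('wrist');cv2.imwrite('pics/w9.png',im[:,:,::-1])
go(.603,-.333,.0325)
E
```

```text
t 13.47 at [ 0.6038 -0.3344  0.0357] slide [-0.8 -1.4  3.2] rot [ 0.0007 -0.001  -0.0002] F [0.5 0.2 0.3] w 0.0344
```

View pics/w9.png

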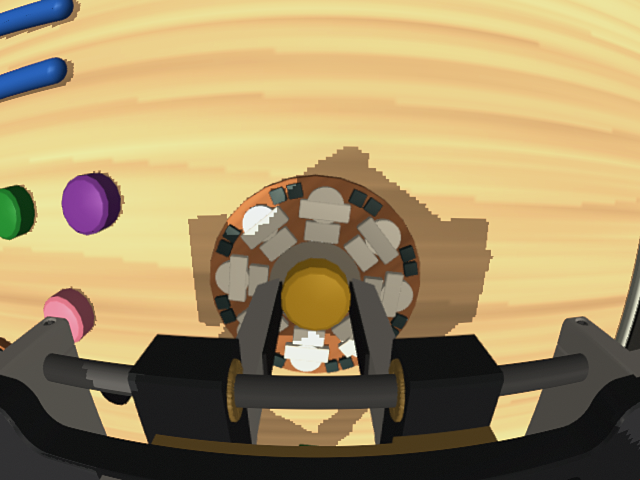

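{"op": "move_arm", "data": {"slide": [[0,-1,1.5],[0,-1,3],[0,-1,3.2],[0,-1,3.2]], "rotation": [[0,0,0],[0,0,0],[0,0,0],[0,0,0]]}}

```text
time: 13.98
position: [0.6036, -0.3332, 0.0324]
tcp_rot: [3.141, -0.0, 0.001]
force: [-0.6, 0.9, 4.7]
width: 0.0348
```

Contact (about 4.7 N). Release and retreat.

{"op": "move_arm", "data": {"slide": [[0,0,0],[0,0,0],[0,0,0]], "rotation": [[0,0,0],[0,0,0],[0,0,0]], "gripper": 0.36}}

```text
time: 14.35
position: [0.6034, -0.3332, 0.0314]
tcp_rot: [-3.142, 0.0, 0.0]
force: [0.1, -0.7, -0.0]
width: 0.0589
```

{"op": "move_arm", "data": {"slide": [[0,0,-10],[0,0,-30],[0,0,-60],[0,0,-88],[0,0,-88]], "rotation": [[0,0,0],[0,0,0],[0,0,0],[0,0,0],[0,0,0]]}}

```text
time: 14.98
position: [0.6051, -0.3343, 0.123]
tcp_rot: [3.138, -0.0, 0.008]
force: [-0.9, 0.8, -0.2]
width: 0.0603
```

```bash
python3 - <<'E'
from h import *
im=capture('wrist');cv2.imwrite('pics/w10.png',im[:,:,::-1])
go(.6515,-.125,.12)
E
```

```text
t 15.03 at [ 0.604  -0.3336  0.121 ] slide [  47.4 -208.6    0.8] rot [ 0.0017 -0.0022 -0.0002] F [-0.7  1.1 -0.2] w 0.06
```

View pics/w10.png

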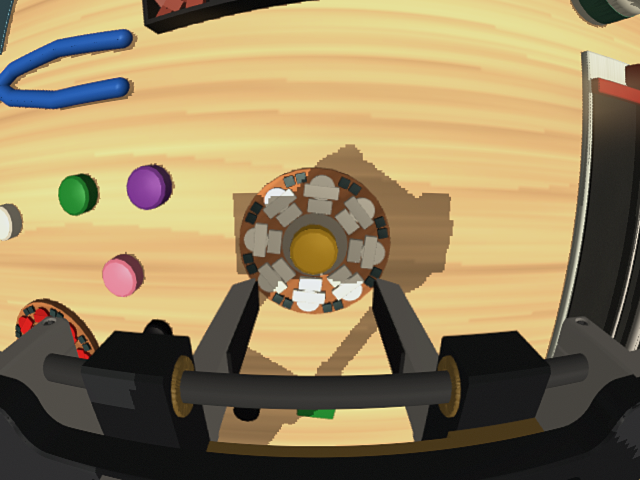

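The yellow heart is seated in the white flower (314,251). Now the green one.

{"op": "move_arm", "data": {"slide": [[9,-40,0],[21,-95,0],[33,-150,0],[43,-190,0],[47,-208,1],[47,-208,1],[47,-208,1]], "rotation": [[0,0,0],[0,0,0],[0,0,0],[0,0,0],[0,0,0],[0,0,0],[0,0,0]]}}

```text
time: 15.9
position: [0.6501, -0.1267, 0.1183]
tcp_rot: [3.141, -0.002, -0.001]
force: [-0.3, -0.9, -0.1]
width: 0.0601
```

```bash
python3 - <<'E'
from h import *
im=capture('wrist');cv2.imwrite('pics/w11.png',im[:,:,::-1])
T=tool();p,i=blob(im,'green',(315,246),45);P=onplane('wrist',p,.014,T);print(p,i,P)
go(P[0]+.0005,-.125,.022)
p,i=blob(im,'white',(155,249),45);print(p,i,onplane('wrist',p,.014,T))
E
```

```text
(314.59558823529414, 244.48931372549018) (np.int32(46), np.int32(48), np.int32(1738)) [ 0.65146019 -0.12486638  0.014     ]
t 15.95 at [ 0.6501 -0.1269  0.1184] slide [ 1.9 -2.  96.4] rot [ 0.0008  0.0006 -0.0018] F [-0.6  0.2 -0.3] w 0.0602
(180.18937598736176, 268.40343601895734) (np.int32(34), np.int32(38), np.int32(871)) [ 0.63140905 -0.01603062  0.014     ]
```

View pics/w11.png

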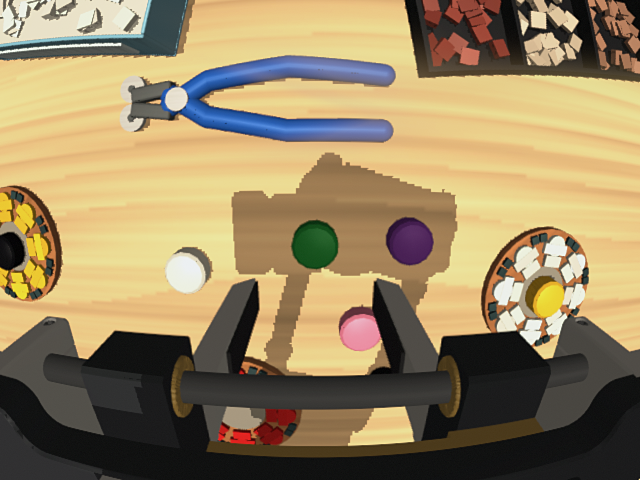

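Green heart at (315,244). Purple (410,241) and pink (360,329) are outside the finger sweep. Descend and grip.

{"op": "move_arm", "data": {"slide": [[2,-2,30],[2,-2,60],[2,-2,85],[2,-2,94],[2,-2,96.5],[2,-2,96.5]], "rotation": [[0,0,0],[0,0,0],[0,0,0],[0,0,0],[0,0,0],[0,0,0]]}}

```text
time: 16.7
position: [0.6531, -0.1239, 0.0231]
tcp_rot: [3.141, -0.001, 0.002]
force: [-0.1, 0.5, 0.3]
width: 0.0604
```

{"op": "move_arm", "data": {"slide": [[0,0,0],[0,0,0],[0,0,0],[0,0,0],[0,0,0]], "rotation": [[0,0,0],[0,0,0],[0,0,0],[0,0,0],[0,0,0]], "gripper": 1}}

```text
time: 17.32
position: [0.6528, -0.1233, 0.0228]
tcp_rot: [3.141, -0.0, 0.001]
force: [-0.9, -0.1, 3.4]
width: 0.0343
```

{"op": "move_arm", "data": {"slide": [[0,0,-10],[0,0,-30],[0,0,-60],[0,0,-90],[0,0,-100],[0,0,-100]], "rotation": [[0,0,0],[0,0,0],[0,0,0],[0,0,0],[0,0,0],[0,0,0]]}}

```text
time: 18.08
position: [0.6526, -0.1231, 0.1226]
tcp_rot: [3.141, -0.0, 0.001]
force: [-0.1, 0.2, -0.4]
width: 0.0345
```

```bash
python3 - <<'E'
from h import *
im=capture('wrist');cv2.imwrite('pics/w12.png',im[:,:,::-1])
T=tool();p,i=blob(im,'green',(315,298),37);print('held',p,i)
go(.4835,-.0515,.12)
E
```

```text
held (315.36706636798874, 298.51416523916197) (np.int32(69), np.int32(71), np.int32(3825))
t 18.12 at [ 0.6519 -0.123   0.1215] slide [-168.4  -71.4    1.8] rot [-0.0003  0.0012 -0.0002] F [-0.7 -0.3 -0.5] w 0.0347
```

{"op": "move_arm", "data": {"slide": [[-15,-6,0],[-45,-19,0],[-85,-36,0],[-125,-53,0],[-155,-66,1],[-168,-71,1],[-168,-71,1],[-168,-71,1]], "rotation": [[0,0,0],[0,0,0],[0,0,0],[0,0,0],[0,0,0],[0,0,0],[0,0,0],[0,0,0]]}}

```text
time: 19.12
position: [0.4861, -0.0528, 0.1212]
tcp_rot: [3.141, -0.001, 0.002]
force: [-0.2, -1.1, 0.2]
width: 0.0345
```

```bash
python3 - <<'E'
from h import *
im=capture('wrist');cv2.imwrite('pics/w13.png',im[:,:,::-1])
T=tool();p,i=blob(im,'green',(315,298),37);print('held',p,i)
recess(im,T,vmax=255);go(.4835,-.0515,.0355)
E
```

```text
held (315.2806073335083, 298.3772643738514) (np.int32(69), np.int32(71), np.int32(3845))
recess [ 0.4839 -0.0515] r 0.0251 u 284 347 v 216
t 19.18 at [ 0.4861 -0.0528  0.1212] slide [-2.7 -1.3 85.7] rot [ 0.0005 -0.0011 -0.0005] F [-0.1  0.1 -0.9] w 0.0345
```

View pics/w13.png

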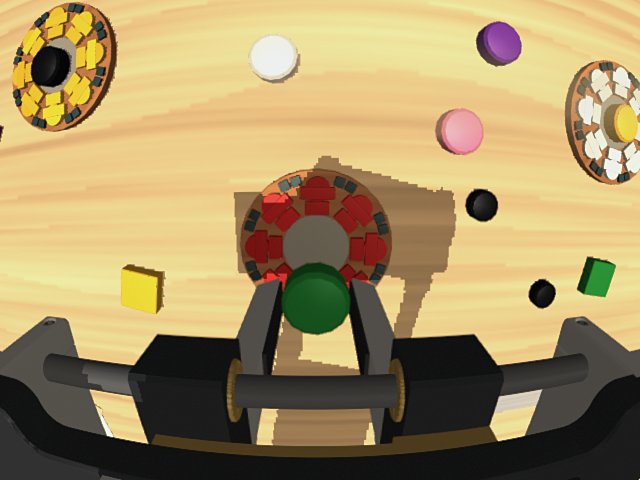

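Recess fit gives (0.484, −0.0515) with r 25 mm, agreeing with the earlier views. The green heart is level in the jaws. Lower it.

{"op": "move_arm", "data": {"slide": [[-2.5,-1,25],[-2.5,-1,50],[-2.5,-1,70],[-2.5,-1,80],[-2.5,-1,84],[-2.5,-1,85.5],[-2.5,-1,85.5]], "rotation": [[0,0,0],[0,0,0],[0,0,0],[0,0,0],[0,0,0],[0,0,0],[0,0,0]]}}

```text
time: 20.05
position: [0.4825, -0.0513, 0.0362]
tcp_rot: [3.141, -0.0, 0.002]
force: [-1.1, -0.6, 0.0]
width: 0.0345
```

```bash
python3 - <<'E'
from h import *
im=capture('wrist');cv2.imwrite('pics/w14.png',im[:,:,::-1])
go(.4835,-.0515,.0325)
E
```

```text
t 20.1 at [ 0.4825 -0.0513  0.0363] slide [1.  0.2 3.8] rot [ 0.0004 -0.0012 -0.0002] F [ 0.2 -0.5  0.1] w 0.0345
```

View pics/w14.png

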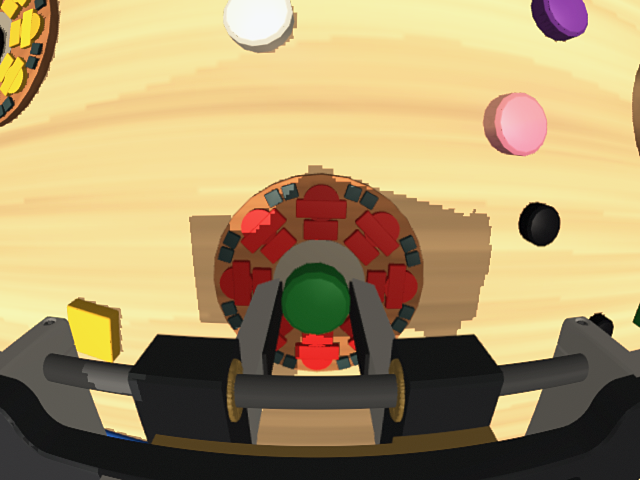

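{"op": "move_arm", "data": {"slide": [[1,0.5,1.5],[1,0.5,3],[1,0.5,3.5],[1,0.5,3.5]], "rotation": [[0,0,0],[0,0,0],[0,0,0],[0,0,0]]}}

```text
time: 20.6
position: [0.4832, -0.0517, 0.0327]
tcp_rot: [3.141, -0.0, 0.001]
force: [0.1, -0.3, 4.7]
width: 0.0349
```

{"op": "move_arm", "data": {"slide": [[0,0,0],[0,0,0],[0,0,0]], "rotation": [[0,0,0],[0,0,0],[0,0,0]], "gripper": 0.36}}

```text
time: 20.98
position: [0.4828, -0.0516, 0.032]
tcp_rot: [-3.142, 0.0, 0.001]
force: [-0.7, -0.2, 0.0]
width: 0.0593
```

{"op": "move_arm", "data": {"slide": [[0,0,-10],[0,0,-30],[0,0,-60],[0,0,-88],[0,0,-88]], "rotation": [[0,0,0],[0,0,0],[0,0,0],[0,0,0],[0,0,0]]}}

```text
time: 21.6
position: [0.4848, -0.0521, 0.1226]
tcp_rot: [3.14, -0.0, 0.009]
force: [0.3, -0.8, 0.0]
width: 0.0602
```

```bash
python3 - <<'E'
from h import *
im=capture('wrist');cv2.imwrite('pics/w15.png',im[:,:,::-1])
T=tool();p,i=blob(im,'white',(274,57),40);P=onplane('wrist',p,.014,T);print(p,i,P)
go(.63,-.019,.12)
E
```

```text
(273.75925374615457, 56.089808474744466) (np.int32(48), np.int32(45), np.int32(1718)) [ 0.626776   -0.01998132  0.014     ]
t 21.65 at [ 0.4836 -0.0518  0.1212] slide [146.4 -32.8   1.5] rot [ 0.0007 -0.0024 -0.0003] F [ 0.1 -0.5 -0.5] w 0.0601
```

View pics/w15.png

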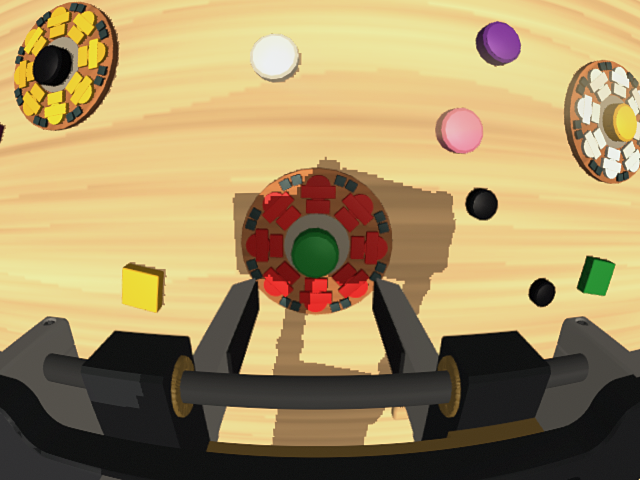

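Green is seated in the red flower (315,253). Last one: the white heart.

{"op": "move_arm", "data": {"slide": [[30,-7,0],[75,-17,0],[115,-26,0],[138,-31,1],[145,-33,1],[145,-33,1],[145,-33,1]], "rotation": [[0,0,0],[0,0,0],[0,0,0],[0,0,0],[0,0,0],[0,0,0],[0,0,0]]}}

```text
time: 22.52
position: [0.6266, -0.0188, 0.119]
tcp_rot: [3.142, -0.001, -0.003]
force: [0.4, -0.2, -0.7]
width: 0.0604
```

```bash
python3 - <<'E'
from h import *
im=capture('wrist');cv2.imwrite('pics/w16.png',im[:,:,::-1])
T=tool();m=RNG['white'];RNG['white']=((0,0,60),(180,60,255))
p,i=blob(im,'white',(315,246),35);P=onplane('wrist',p,.014,T);print(p,i,P)
go(P[0],P[1],.022)
E
```

```text
(319.4972174246785, 242.30023028209555) (np.int32(47), np.int32(49), np.int32(1773)) [ 0.62961064 -0.02038179  0.014     ]
t 22.57 at [ 0.6268 -0.0188  0.1192] slide [ 2.9  1.5 97.2] rot [ 0.0001  0.001  -0.0005] F [-0.6 -0.3 -0.9] w 0.0604
```

View pics/w16.png

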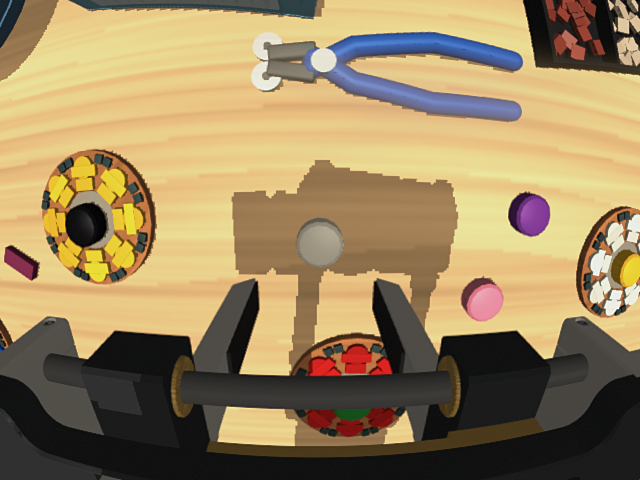

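The white heart is at (319,242). Descend and grip.

{"op": "move_arm", "data": {"slide": [[3,2,30],[3,2,60],[3,2,85],[3,2,94],[3,2,97],[3,2,97]], "rotation": [[0,0,0],[0,0,0],[0,0,0],[0,0,0],[0,0,0],[0,0,0]]}}

```text
time: 23.32
position: [0.6316, -0.0208, 0.0231]
tcp_rot: [3.141, -0.0, 0.002]
force: [-0.4, 0.8, -0.5]
width: 0.0603
```

{"op": "move_arm", "data": {"slide": [[0,0,0],[0,0,0],[0,0,0],[0,0,0],[0,0,0]], "rotation": [[0,0,0],[0,0,0],[0,0,0],[0,0,0],[0,0,0]], "gripper": 1}}

```text
time: 23.95
position: [0.6313, -0.0208, 0.0227]
tcp_rot: [3.141, -0.0, 0.001]
force: [-0.9, 0.5, 4.1]
width: 0.0346
```

{"op": "move_arm", "data": {"slide": [[0,0,-10],[0,0,-30],[0,0,-60],[0,0,-90],[0,0,-100],[0,0,-100]], "rotation": [[0,0,0],[0,0,0],[0,0,0],[0,0,0],[0,0,0],[0,0,0]]}}

```text
time: 24.7
position: [0.6311, -0.0207, 0.1226]
tcp_rot: [3.141, -0.0, 0.001]
force: [0.6, 0.4, -1.1]
width: 0.0341
```

```bash
python3 - <<'E'
from h import *
im=capture('wrist');cv2.imwrite('pics/w17.png',im[:,:,::-1])
go(.498,.402,.12)
E
```

```text
t 24.75 at [ 0.6305 -0.0206  0.1216] slide [-132.5 -422.6    1.8] rot [-0.0001  0.0011 -0.0002] F [ 0.2  0.4 -0.8] w 0.0344
```

View pics/w17.png

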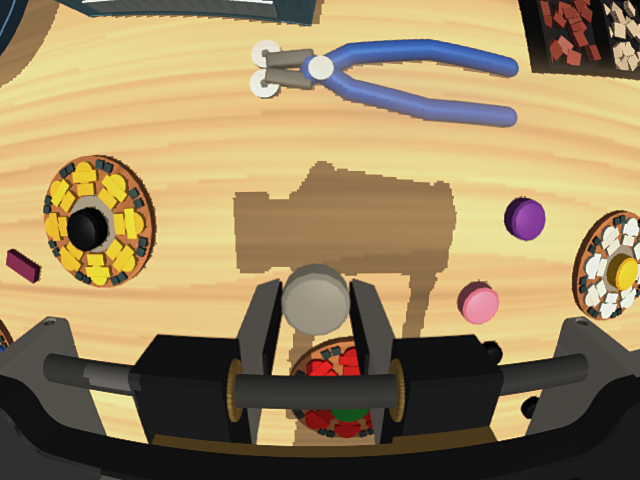

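The white heart is held level (316,299). Moving to the blue flower.

{"op": "move_arm", "data": {"slide": [[-6,-20,0],[-20,-65,0],[-37,-117,0],[-53,-170,0],[-70,-223,0],[-87,-276,0],[-103,-328,0],[-117,-374,0],[-127,-405,0],[-132,-422,1]], "rotation": [[0,0,0],[0,0,0],[0,0,0],[0,0,0],[0,0,0],[0,0,0],[0,0,0],[0,0,0],[0,0,0],[0,0,0]]}}

```text
time: 26.0
position: [0.4967, 0.4033, 0.1201]
tcp_rot: [3.141, 0.004, -0.003]
force: [-0.5, 0.6, -0.8]
width: 0.0345
```

{"op": "move_arm", "data": {"slide": [[0,0,0],[0,0,0],[0,0,0]], "rotation": [[0,0,0],[0,0,0],[0,0,0]]}}

```text
time: 26.38
position: [0.4996, 0.4001, 0.1212]
tcp_rot: [3.141, -0.003, -0.0]
force: [-0.0, -0.3, -0.2]
width: 0.0343
```

```bash
python3 - <<'E'
from h import *
im=capture('wrist');cv2.imwrite('pics/w18.png',im[:,:,::-1])
T=tool()
recess(im,T,vmax=255);go(.498,.402,.036)
E
```

```text
recess [0.4973 0.4025] r 0.025 u 283 346 v 216
t 26.43 at [0.4997 0.4002 0.1213] slide [-1.7 -1.8 85.3] rot [ 0.0004 -0.0001 -0.0019] F [-0.6 -0.6 -0.8] w 0.0348
```

View pics/w18.png

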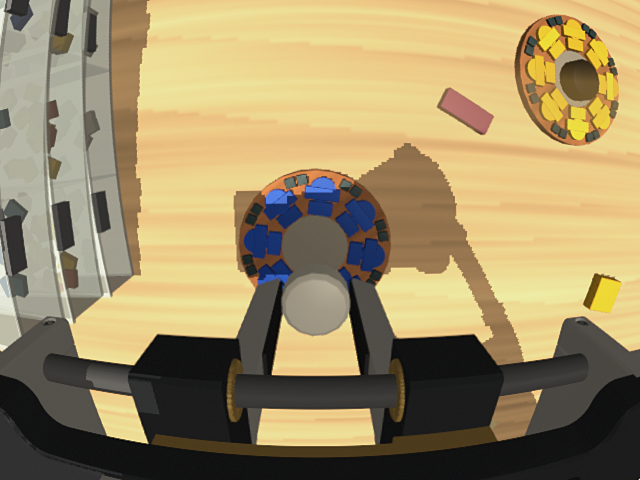

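Recess at (0.497, 0.4025) with r 25 mm, agreeing. The rack stays clear to the left. Lower.

{"op": "move_arm", "data": {"slide": [[-2.5,-1.5,25],[-2.5,-1.5,50],[-2.5,-1.5,70],[-2.5,-1.5,80],[-2.5,-1.5,84],[-2.5,-1.5,85],[-2.5,-1.5,85]], "rotation": [[0,0,0],[0,0,0],[0,0,0],[0,0,0],[0,0,0],[0,0,0],[0,0,0]]}}

```text
time: 27.3
position: [0.4971, 0.4031, 0.0369]
tcp_rot: [-3.141, 0.0, -0.002]
force: [-0.6, -0.3, -0.1]
width: 0.0344
```

```bash
python3 - <<'E'
from h import *
im=capture('wrist');cv2.imwrite('pics/w19.png',im[:,:,::-1])
go(.4972,.402,.0328)
E
```

```text
t 27.35 at [0.4971 0.4031 0.037 ] slide [0.1 1.1 4.2] rot [-0.0007 -0.0012 -0.0002] F [-0.1 -0.5 -1. ] w 0.0348
```

View pics/w19.png

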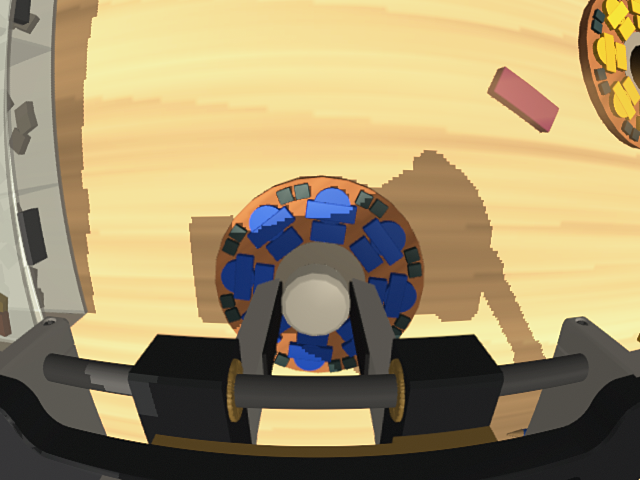

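{"op": "move_arm", "data": {"slide": [[1,1,1.5],[1,1,3],[1,1,4],[1,1,4]], "rotation": [[0,0,0],[0,0,0],[0,0,0],[0,0,0]]}}

```text
time: 27.85
position: [0.4976, 0.4018, 0.0327]
tcp_rot: [3.142, -0.0, 0.0]
force: [-0.8, -1.2, 3.4]
width: 0.0345
```

{"op": "move_arm", "data": {"slide": [[0,0,0],[0,0,0],[0,0,0]], "rotation": [[0,0,0],[0,0,0],[0,0,0]], "gripper": 0.36}}

```text
time: 28.22
position: [0.4976, 0.4018, 0.032]
tcp_rot: [3.141, -0.0, -0.0]
force: [-0.2, 0.2, -0.8]
width: 0.0592
```

{"op": "move_arm", "data": {"slide": [[0,0,-10],[0,0,-30],[0,0,-60],[0,0,-88],[0,0,-88]], "rotation": [[0,0,0],[0,0,0],[0,0,0],[0,0,0],[0,0,0]]}}

```text
time: 28.85
position: [0.4993, 0.4029, 0.1232]
tcp_rot: [-3.138, 0.0, -0.008]
force: [0.1, -0.2, -0.5]
width: 0.0606
```

{"op": "move_arm", "data": {"slide": [[-40,20,0],[-80,40,-20],[-120,60,-40],[-150,80,-60],[-150,80,-60],[-150,80,-60]], "rotation": [[0,0,0],[0,0,0],[0,0,0],[0,0,0],[0,0,0],[0,0,0]]}}

```text
time: 29.6
position: [0.348, 0.3221, 0.1796]
tcp_rot: [3.142, -0.0, 0.0]
force: [-0.2, 1.4, -0.1]
width: 0.0601
```

```bash
python3 - <<'E'
from h import *
np.set_printoptions(precision=4,suppress=True)
a=capture('scene');b=capture('side');w=capture('wrist')
for n,i in (('sceneF',a),('sideF',b),('wF',w)): cv2.imwrite(f'pics/{n}.png',i[:,:,::-1])
S={'yellow':((279,206),(325,310)),'green':((160,402),(465,215))}
for k,(u,v) in S.items():
    try:
        p,i=blob(a,k,u,18);q,j=blob(b,k,v,18);P,e=tri(ray('scene',p),ray('side',q));print('s',k,P,e)
    except Exception as x: print(k,x)
E
```

```text
s yellow [0.4459 0.1018 0.0083] 0.00010933867677603424
s green [ 0.4518 -0.3358  0.0088] 0.0006643095568633708
```

View pics/sceneF.png

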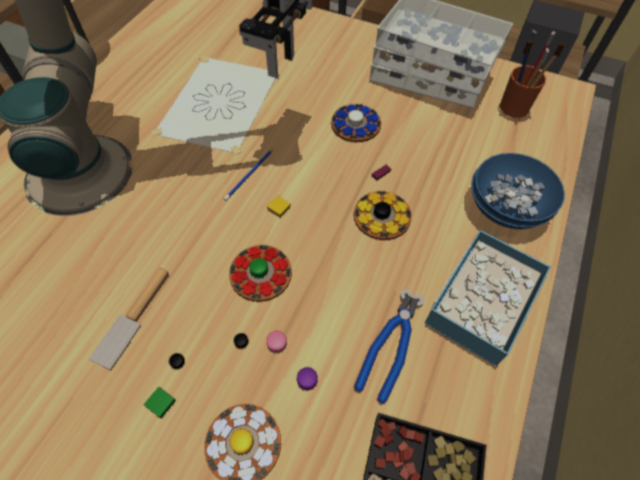

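View pics/sideF.png

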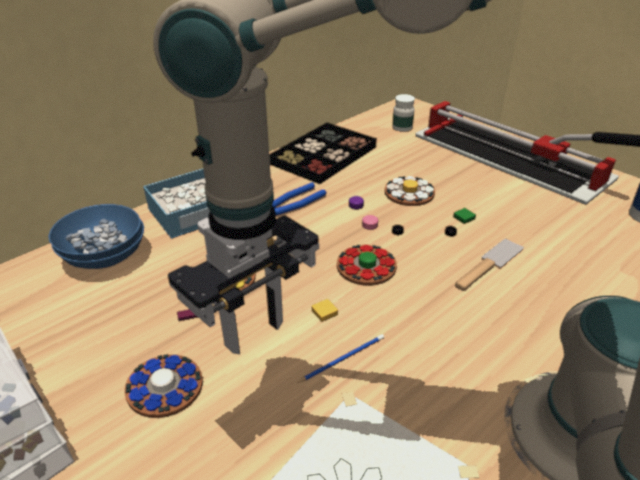

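View pics/wF.png

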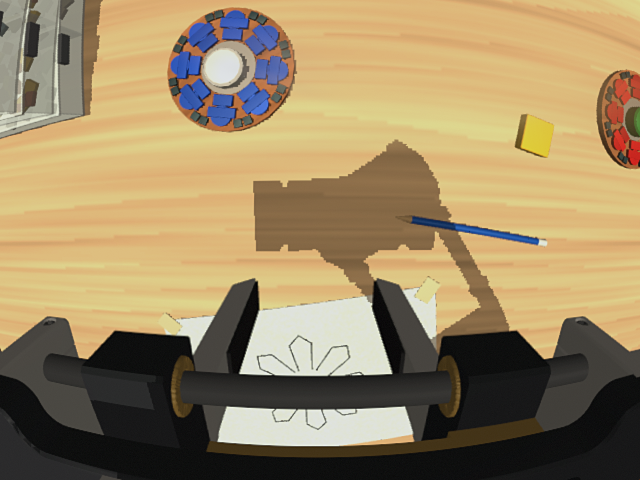

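All four hearts sit in the right flowers and the square tiles are unmoved. One numeric check of centring in the scene view, then hand in.

```bash
python3 - <<'E'
from h import *
np.set_printoptions(precision=4,suppress=True)
a=cv2.imread('pics/sceneF.png')[:,:,::-1].copy()
D={'white':((243,443),'yellow',(241,440)),'yellow':((383,214),'black',(382,211)),'blue':((357,122),'white',(356,117)),'red':((261,272),'green',(259,267))}
RNG['blue']=((105,120,50),(128,255,255))
for t,(u,h,v) in D.items():
    p,_=blob(a,t,u,42,1);q,i=blob(a,h,v,11)
    d=onplane('scene',q,.022)-onplane('scene',p,.013);print(h,'in',t,i,'offset mm',1000*d[:2],round(1000*np.hypot(*d[:2]),1))
from bench import order
print(bot.read_state()['time'],order.sign_off())
E
```

```text
yellow in white (np.int32(23), np.int32(23), np.int32(377)) offset mm [-1.7517  2.8722] 3.4
black in yellow (np.int32(17), np.int32(17), np.int32(221)) offset mm [-1.7762 -1.3038] 2.2
white in blue (np.int32(14), np.int32(10), np.int32(111)) offset mm [-4.5575  7.3559] 8.7
green in red (np.int32(19), np.int32(18), np.int32(268)) offset mm [-2.8355  1.9239] 3.4
the job is handed in; nothing more can be done
29.75 None
```

```bash
python3 - <<'E'
from h import *
T=tool();im=cv2.imread('pics/wF.png')[:,:,::-1].copy()
triv(im,'blue',(231,70),68,T)
p,i=blob(im,'white',(223,67),30);print(p,i,onplane('wrist',p,.028,T))
E
```

```text
the job is handed in; nothing more can be done
```

```bash
python3 - <<'E'
import h
from h import *
C={'mtx':[[371.6483,0,315.3641],[0,371.6483,243.0778],[0,0,1]],'mount':[[.0004,.9628,.2701,.0789],[1,-.0008,.0013,-.0012],[.0015,.2701,-.9628,-.1661],[0,0,0,1]]}
h.get_calibration=lambda n:C
T=np.diag([1.,-1,-1,1]);T[:3,3]=[.348,.3221,.1796];im=cv2.imread('pics/wF.png')[:,:,::-1].copy()
triv(im,'blue',(231,70),68,T)
p,i=blob(im,'white',(223,67),30);print(p,i,onplane('wrist',p,.028,T))
E
```

```text
blue circ [0.4978 0.4025] 0.0552 ell [497.8 402.9] [108.1 109.2]
(227.6606915232632, 67.4613607393244) (np.int32(52), np.int32(53), np.int32(1875)) [0.49380892 0.39885451 0.028     ]
```

I handed the job in at about 29.8 s, with all four hearts placed: yellow in the white flower, black in the yellow, white in the blue and green in the red. The sign-off gives no verdict.

- **Placing:** each heart was lowered until it touched the board (about 3–5 N) and then released. The final pictures show all four dome up inside their rings, with the trivets flat and the gripper clear of everything.
- **Square tiles:** both measured within 0.2 mm of where they started. The smaller black stones and the pink and purple ones were left alone.
- **Centring:** in the final scene view, yellow was 3.4 mm off centre, black 2.2 mm and green 3.4 mm, against the 10 mm limit.
- **White heart in the blue flower:** the last checks disagreed here.
  - **Scene view:** it gave 8.7 mm, but that mask caught only the lit part of the stone. The sign-off ran in the same script, so I saw this number only afterwards.
  - **Wrist picture:** the last one taken before sign-off, re-measured, gave about 5.5 mm, and that mask probably took in some of the recess floor.
  - **Release point:** the gripper let go about 1 mm from the measured centre of the recess.

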